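# Draw the vial tote forward with the pull hook

### The arm

A 7-joint arm with a two-finger parallel gripper is mounted at the origin on the work surface. World frame = base frame: x ahead of the robot, y to its left, z up, the work surface at z = 0. Lengths are in mm, angles in rad, forces in N, time in s.
With the tool pointing down it reaches from about 400 to 875 mm from the base axis. Payload 4.4 kg.
Tool frame: the origin (TCP) lies at the very end of the fingers, on their centre line; the grasp point (between the pads) lies 19 mm behind it; z points along the fingers, y is the direction in which the jaws open and shut (so a half turn about z gives the same grasp; the last joint's range is limited). The gripper opens to 85 mm and grips with 20 to 120 N. Pads are 22 mm wide; open, the fingers measure 114 mm over their backs; the gripper's body (76 mm by 85 mm) begins 54 mm behind the grasp point. The pads swing forward as they close: fully open they stand 13 mm farther back than shut.
Start: joints at [-1.297, 0.628, 0.038, 1.517, -0.027, 0.996, -0.02], TCP at [216.621, 612.857, 231.313] pointing down, gripper open.
Joint ranges: [-3.06, 3.06], [-0.37, 2.12], [-1.25, 1.32], [0.18, 2.47], [-1.1, 4.24], [0.23, 1.98], [-2.94, 2.94]. Speed limits (rad/s): [2.57, 2.57, 3.14, 3.14, 3.14, 3.14, 3.14].

### API

Orientations are given as [roll, pitch, yaw] about the fixed x, y, z axes, in that order (R = Rz(yaw) Ry(pitch) Rx(roll)).
In Python, from cell import ctrl gives the robot as it stands. The module is installed in compiled form; this text tells all that it offers.
- The arm moves only by the shell command python3 -m jog 'ROWS'. ROWS is text: rows parted by semicolons, each of 7 numbers parted by spaces: the shift along the tool's x, y, z in mm, then the turn, a rotation vector about the tool's x, y, z in degrees, then the opening, from -1 (shut) to 1 (fully open). In form: x y z wx wy wz claw; .... A call has 1 to 8 rows; each row is the pose to reach, as a shift and turn from the pose commanded when the call began, along the tool's axes at that moment; what a row does not reach only later rows make up. A row lasts 1/8 s, in which the tool goes at most 62.5 mm and 10.7 degrees, less where a joint would pass 70% of its speed; a pose out of reach is approached as far as the arm can. A call with a gripper value outside its range is refused whole. The fingers move at their own pace and stop on an object; the grip force is fixed at half the most. Time passes only in rows, so rows that repeat a pose let the fingers close. It gives the time, the measured TCP pose, the force and the opening at its end, in the units of the state.
- ctrl.read_state(): the state, without advancing time (a new reading comes with each control period).
- ctrl.get_image(name): name is "side" or "top" or "wrist"; returns a dict with "image" (384x512x3 uint8, red, green, blue), "z_map" (384x512 float32, mm along the optical axis (not along the pixel's ray), 0 where there is no reading), "vertical_fov" (degrees; the focal length in pixels is half the picture's height over the tangent of half this angle, whatever the lens; pixels are square), "cx", "cy" (the principal point, pixels), "extrinsics" (4x4, takes a point from world to camera coordinates); the wrist camera has in their place "hand_eye" (4x4, takes a point from camera to tool coordinates, whose origin is the TCP and whose axes are the flange's). Camera axes: x right, y down, z forward; pixel columns grow to the right and rows downward; lengths in mm; the calibration is good to about 2 mm. A picture is of the moment at which its call begins: read the wrist's pose just before it.
- ctrl.finish_job(): hands the job in, once; it reports no verdict.
The state is a dict: "clock": time; "qpos": joint angles; "qd": joint speeds; "tau": joint torques, N m; "eef_pos": TCP position; "tool_rot": TCP orientation; "force": force on the tool from outside, world axes, zero at the start; "torque": the same for the moment, N m; "width": finger opening in mm.
Only numpy, scipy, OpenCV 4.12 (cv2) and the standard library are available. Lean on these libraries where they do the work, as an engineer would, in place of code of your own. Each camera call takes 0.05 s, during which the arm holds its last target.

### The job

Take the pull hook from its forked rest, reach in under the wires of the deep shelf, hook it over the front wall of the open vial tote and draw the tote forward until it bears against the rubber buffer bar, keeping a steady seating pull of about 9 N on the bar for a second. The vials are glass: move the tote with the hook alone, never pull or press it with more than 18 N, keep it level, and leave the closed carton and everything else where it is. Then unhook so that the tote stays bearing on the bar, and lay the hook back in both forks of its rest as you found it.

Things in the scene. Friction and masses are not known exactly. Their poses are not given: they have to be found in the camera images.
- shelf: Fixed metal shelf roofed with wires, 320 mm deep, 300 wide, 193 tall. Origin: centre of its footprint at bench height. x points from the open mouth into the depth, z up. Deck top at z = 30 mm; roof underside at z = 183; corner posts 14 mm square at y = +-142. Two bays centred at about y = +72 and -72, one with the tote, one with a closed carton (varies).
- shelf_mouth (a point): Middle of the deck's front edge at the shelf's mouth, on the deck's top; axes as the shelf's. A low fin parts the bays (y = 0, 4 mm thick, 16 mm above the deck).
- track: Track on the deck that carries the rubber buffer bar: level across both bays, 270 mm long, 12 thick, 20 to 48 mm above the deck, on end feet. The bar is clamped anywhere along it, its bearing face (towards the depth) 30 to 70 mm in from the mouth; its place is not measured: find it by feel. It gives 1 mm per 8 N. Origin: on the deck 30 mm in from the mouth, mid-width; axes as the shelf's.
- tote: Open white tote of capped vials, 130 mm deep (x), 108 wide (y), 60 tall; 0.3 to 0.6 kg, mass and friction not known. Origin: centre of its underside; x points from its front wall to its back (into the shelf). Front wall x = -65 to -61 mm. Behind it a free pocket, x = -61 to -26, over the whole width, open above, 56 mm deep. The vials reach 57 mm up.
- tote_lip (a point): Middle of the top edge of the tote's front wall, 60 mm above the deck; axes as the tote's. The wall is 4 mm thick; a lip outside along its top is 6 mm wide and 6 mm tall, and ends up above the bar: the wall below it (2 mm in front of this point) bears on the bar.
- carton: Bystander in the other bay: closed cardboard carton, 144 x 108 x 83 mm. Origin: centre of its underside.
- rest: Fixed forked rest. Origin: at bench height below the handle; x runs along the hook towards its prong. Two forks 10 mm thick at x = -60 and +125 mm, each a slot 17 mm wide (y), its saddle at z = 65 mm, its flared mouth up to z = 98, 44 mm over all. Base plate 12 mm thick, x = -95 to 155, 66 wide. The hook's bar lies in both slots.
- hook_grip (a point): Pull hook, 0.16 kg: centre of its black handle, 90 mm long (x), 16 wide (y), 26 tall; in the rest 70 mm above the bench, grip it across y from above. A level steel bar 10 mm square runs through this point from x = -76 to 239 mm; at its end a prong, x = 231 to 239, 14 mm wide, hangs down to 28 mm below the bar's underside.
- hook_tip (a point): Middle of the underside of the hook's prong: 235 mm along x from the handle's centre and 33 mm below it; axes as the hook's.
- reagent: Bystander on the bench: brown bottle, 60 mm across, 125 mm tall. Origin: underside.
- dish: Bystander on the bench: shallow glass dish, 90 mm across, 16 mm tall. Origin: underside.
- lens: Bystander on the bench: steel objective lens standing on its end, 44 mm across, 56 mm tall. Origin: underside.
- slides: Bystander on the bench: closed grey slide box, 85 x 60 x 35 mm. Origin: underside.
- jar: Bystander on the bench: clear jar with white cap, 56 mm across, 70 mm tall. Origin: underside.
- driver: Bystander on the bench: screwdriver lying on the bench, 160 mm long.
There are look-alikes about, which are no part of the job. What is shaped like the tote but blue is not meant.

How it is judged (in metres and radians):
On the way, in this order (a step that is already met when the one before it is completed fails the run):
1. the hook's prong is down in the pocket behind the tote's front wall (x of hook_tip in the frame of tote between -0.064 and -0.022 m and y of hook_tip in the frame of tote between -0.05 and 0.05 m and z of hook_tip in the frame of tote below 0.05 m), for 0.1 s.
2. the hook pulls the tote against the buffer bar with at least 6 N on the bar, for half a second (contact force between tote and track above 6 N and contact force between hook and tote above 3 N), for 0.5 s.
At the end, for the whole second after the job is handed in: Tote level and at rest, still bearing on the bar (over 0.3 N) and square to it (0.06 rad); hook in both forks, prong down, pointing as at the start: handle centre within 20 mm along, 10 mm across, 64 to 77 mm up; prong tip within 20 mm across, 28 to 48 mm up (contact force between tote and track above 0.3 N and angle between the x axis of tote and the x axis of track, either way round below 0.06 rad and angle between tote's own z axis and vertical below 0.05 rad and linear speed of tote below 0.01 m/s and x of hook_grip in the frame of rest between -0.02 and 0.02 m and z of hook_grip in the frame of rest between 0.064 and 0.077 m and y of hook_grip in the frame of rest between -0.01 and 0.01 m and y of hook_tip in the frame of rest between -0.02 and 0.02 m and z of hook_tip in the frame of rest between 0.028 and 0.048 m); the robot touches nothing.
It fails at once if the robot itself touches the tote (contact force between any of the arm, the fingers and tote above 0.5 N).
It fails at once if the hook loads the tote, or the tote the bar, with more than 18 N (contact force between hook and tote above 18 N or contact force between tote and track above 18 N).
It fails at once if the tote is tipped more than 0.15 rad (angle between tote's own z axis and vertical above 0.15 rad).
It fails at once if the carton is moved more than 15 mm (distance of carton from where it was at the start of the episode above 0.015 m).
It fails at once if something else on the bench is moved more than 25 mm (distance of any of reagent, dish, lens, slides, jar, driver from where it was at the start of the episode above 0.025 m).
It also fails if it takes over 67 s, if anything falls off the work surface, if the arm or the gripper's body presses on something with over 40 N, if the wrist force passes 120 N, or if a joint passes its speed limit or range.

## Working session

There is one attempt and no reset: what is moved stays moved. The work goes in short steps, Python scripts to look and compute and a shell command to move; the robot and the scene stay as the last step left them, time stands still between calls to the robot, and variables do not carry over. Pictures are saved under pics/ and viewed, and the job is handed in when it is done.

```bash
mkdir -p pics; ls; python3 - <<'E'
from cell import ctrl
import cv2,numpy as np
s=ctrl.read_state(); print(s)
for n in("side","top","wrist"):
    d=ctrl.get_image(n); cv2.imwrite(f"pics/{n}0.png",cv2.cvtColor(d["image"],cv2.COLOR_RGB2BGR)); np.savez(f"pics/{n}0.npz",**d)
    print(n,{k:v for k,v in d.items() if k not in("image","z_map")},d["z_map"].min(),d["z_map"].max())
E
```

```text
pics
{'clock': 0.0, 'qpos': array([-1.29681174,  0.6293784 ,  0.0384295 ,  1.51836843, -0.02698829,
        0.99627505, -0.01999639]), 'qd': array([-2.47204035e-04, -3.98960995e-04, -2.83214712e-04, -2.54255785e-04,
       -1.91880741e-04,  3.70504837e-04,  2.25182105e-05]), 'tau': array([ 7.25827958e-04, -5.63412344e+01,  1.22605562e+00, -1.93445742e+01,
        1.09393799e-02,  1.03213865e-02,  1.30301444e-05]), 'eef_pos': array([216.39680317, 612.26263969, 230.36780334]), 'tool_rot': array([-3.13968138e+00,  2.93151525e-05,  2.80182814e+00]), 'force': array([ 0.08139206, -0.18734479, -0.5593757 ]), 'torque': array([ 0.03945218,  0.00548435, -0.01044863]), 'width': 85.46414240239463}
side {'vertical_fov': 44.56783866512131, 'cx': 260.68539682240055, 'cy': 188.37328094664943, 'extrinsics': array([[ 7.68539902e-01, -6.39400009e-01,  2.26726165e-02,
        -4.62630373e+02],
       [-3.62192680e-01, -4.64010123e-01, -8.08400315e-01,
         2.93711392e+02],
       [ 5.27411492e-01,  6.13076043e-01, -5.88196297e-01,
         1.23202707e+03],
       [ 0.00000000e+00,  0.00000000e+00,  
[... 280 characters left out ...]
09401e-02, -1.58851711e-01,
         6.15708581e+02],
       [ 1.58993206e-01,  3.70431140e-03, -9.87272728e-01,
         1.49594654e+03],
       [ 0.00000000e+00,  0.00000000e+00,  0.00000000e+00,
         1.00000000e+00]])} 0.0 2595.291
wrist {'vertical_fov': 65.01732317279217, 'cx': 249.78935860308422, 'cy': 192.56077467923697, 'hand_eye': array([[-1.22587140e-03, -9.57039158e-01, -2.89956112e-01,
         7.31145948e+01],
       [ 9.99999232e-01, -1.12031404e-03, -5.30032133e-04,
         3.10018157e-01],
       [ 1.82419603e-04, -2.89956539e-01,  9.57039797e-01,
        -1.42648502e+02],
       [ 0.00000000e+00,  0.00000000e+00,  0.00000000e+00,
         1.00000000e+00]])} 0.0 1368.1067
```

View pics/side0.png

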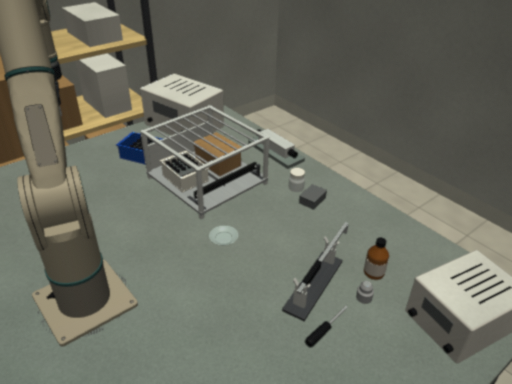

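View pics/top0.png

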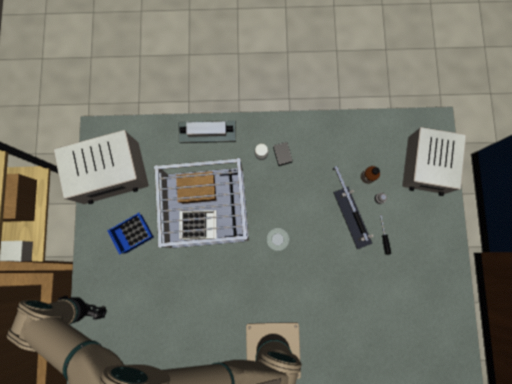

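View pics/wrist0.png

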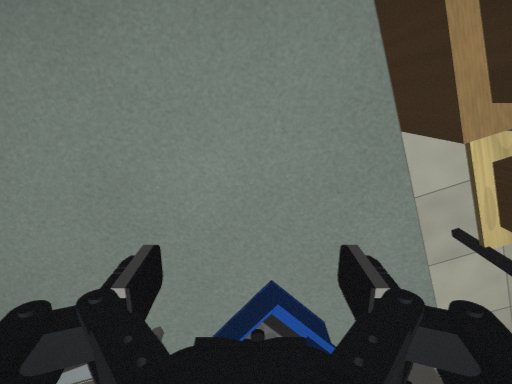

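```bash
cat > h.py <<'E'
import numpy as np,cv2
from scipy.spatial.transform import Rotation as R
def load(n):
    return dict(np.load(f"pics/{n}.npz"))
def f(d): return 192/np.tan(np.radians(float(d["vertical_fov"]))/2)
def c2w(d,pose=None):
    if "extrinsics" in d: return np.linalg.inv(d["extrinsics"])
    T=np.eye(4); T[:3,:3]=R.from_euler("xyz",pose[1]).as_matrix(); T[:3,3]=pose[0]
    return T@d["hand_eye"]
def cloud(d,pose=None):
    z=d["z_map"]; v,u=np.mgrid[0:384,0:512]; F=f(d)
    P=np.stack([(u-d["cx"])/F*z,(v-d["cy"])/F*z,z],-1)
    T=c2w(d,pose); W=P@T[:3,:3].T+T[:3,3]; W[z==0]=np.nan; return W
def ray(d,uv,h,pose=None):
    uv=np.atleast_2d(uv).astype(float); F=f(d); T=c2w(d,pose)
    D=np.stack([(uv[:,0]-d["cx"])/F,(uv[:,1]-d["cy"])/F,np.ones(len(uv))],-1)@T[:3,:3].T
    o=T[:3,3]; return o+D*((h-o[2])/D[:,2])[:,None]
def proj(d,P,pose=None):
    P=np.atleast_2d(P); T=np.linalg.inv(c2w(d,pose)); C=P@T[:3,:3].T+T[:3,3]; F=f(d)
    return np.stack([C[:,0]/C[:,2]*F+d["cx"],C[:,1]/C[:,2]*F+d["cy"]],-1)
def save(n,name):
    from cell import ctrl
    s=ctrl.read_state(); d=ctrl.get_image(n)
    d=dict(d); np.savez(f"pics/{name}.npz",pose=np.array([s["eef_pos"],s["tool_rot"]]),**d)
    cv2.imwrite(f"pics/{name}.png",cv2.cvtColor(d["image"],cv2.COLOR_RGB2BGR)); return d,(s["eef_pos"],s["tool_rot"])
E
python3 - <<'E'
from h import *
d=load("top0"); im=cv2.cvtColor(d["image"],cv2.COLOR_RGB2BGR)
a=cv2.resize(im[145:260,145:255],None,fx=5,fy=5,interpolation=cv2.INTER_CUBIC)
b=cv2.resize(im[155:260,320:400],None,fx=5,fy=5,interpolation=cv2.INTER_CUBIC)
cv2.imwrite("pics/ta.png",a);cv2.imwrite("pics/tb.png",b)
s=load("side0"); im=cv2.cvtColor(s["image"],cv2.COLOR_RGB2BGR)
cv2.imwrite("pics/sa.png",cv2.resize(im[100:220,135:275],None,fx=5,fy=5,interpolation=cv2.INTER_CUBIC))
cv2.imwrite("pics/sb.png",cv2.resize(im[215:325,275:385],None,fx=5,fy=5,interpolation=cv2.INTER_CUBIC))
E
```

```text
(no output)
```

View pics/ta.png

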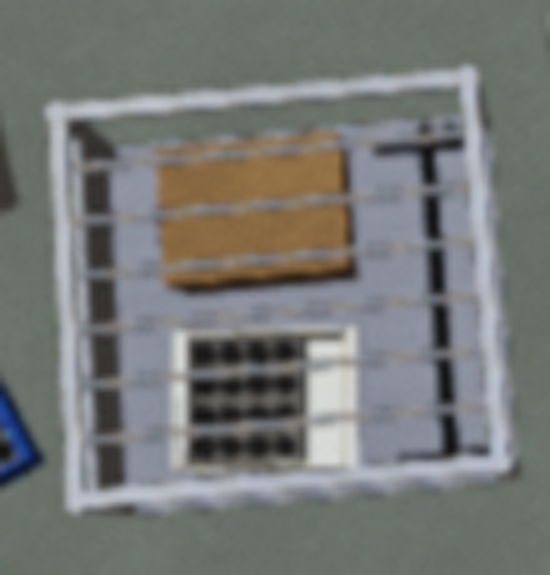

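View pics/tb.png

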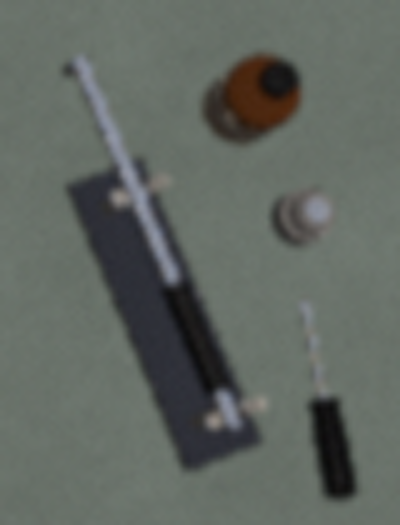

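View pics/sa.png

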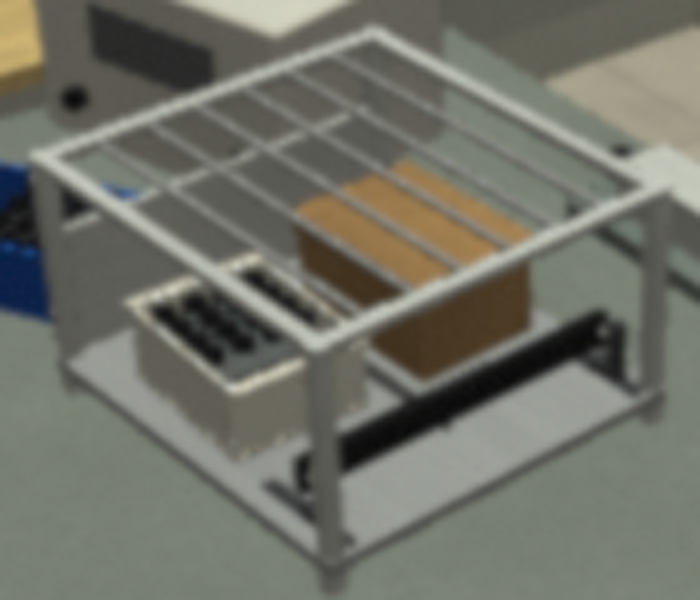

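View pics/sb.png

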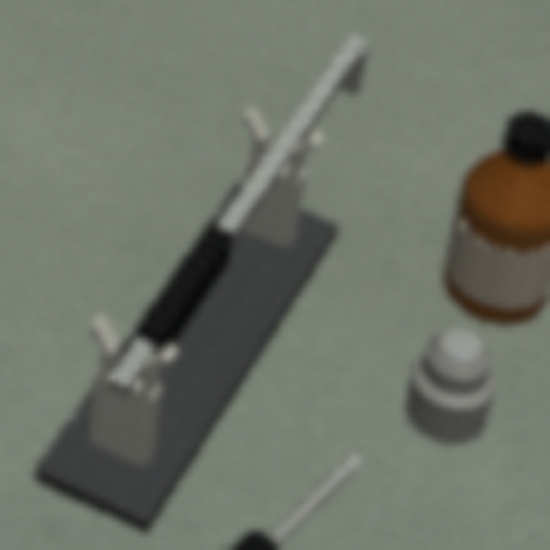

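```bash
python3 - <<'E'
from h import *
np.set_printoptions(suppress=True,precision=1)
d=load("top0")
t=lambda l,ox,oy:np.array(l)/5+[ox-.4,oy-.4]
b=ray(d,t([(78,55),(237,430)],320,155),75)
print("bar",b, np.degrees(np.arctan2(*(b[0]-b[1])[1::-1])),np.linalg.norm(b[0]-b[1]))
print("handle",ray(d,t([(173,285),(216,390)],320,155),83), ray(d,t([(173,285),(216,390)],320,155),83).mean(0))
print("plate",ray(d,t([(66,186),(143,158),(260,440),(187,472)],320,155),12))
r=ray(d,t([(50,107),(470,70),(510,465),(72,507)],145,145),193);print("roof",r)
e=ray(d,t([(355,328),(358,468),(178,468),(175,333)],145,145),90);print("tote",e,e.mean(0))
# depth checks
s=load("side0")
for nm,dd in(("top",d),("side",s)):
    W=cloud(dd); hsv=cv2.cvtColor(dd["image"],cv2.COLOR_RGB2HSV)
    m=(W[...,2]>55)&(W[...,2]<110)&(W[...,1]<-100)&(W[...,1]>-450)&(W[...,0]>300)&(W[...,0]<800)
    g=dd["image"].max(-1)<50
    m2=m&g
    print(nm,"hdl?",m2.sum(),np.nanmedian(W[m2],0))
    P=W[m]; 
    m3=(abs(W[...,2]-90)<8)&(W[...,0]>450)&(W[...,0]<650)&(W[...,1]>130)&(W[...,1]<420)
    print("tote",m3.sum(),np.nanpercentile(W[m3],[2,98],axis=0))
    m4=(W[...,2]>175)&(W[...,2]<205)&(W[...,0]>350)&(W[...,1]>0)&(W[...,1]<500)
    if m4.sum(): q=W[m4][:,:2].astype(np.float32); print("roof",cv2.minAreaRect(q),cv2.boxPoints(cv2.minAreaRect(q)))
E
```

```text
bar [[ 710.9 -270.6   75. ]
 [ 411.9 -376.1   75. ]] 19.43678879894305 317.0318238263681
handle [[ 524.5 -332.2   83. ]
 [ 442.6 -359.9   83. ]] [ 483.6 -346.1   83. ]
plate [[ 615.5 -267.7   12. ]
 [ 637.2 -332.2   12. ]
 [ 405.2 -411.6   12. ]
 [ 381.3 -351.4   12. ]]
roof [[700.  417.3 193. ]
 [719.8 107.7 193. ]
 [429.9  84.2 193. ]
 [407.8 396.5 193. ]]
tote [[542.7 205.3  90. ]
 [434.8 203.8  90. ]
 [438.2 341.9  90. ]
 [542.3 345.   90. ]] [489.5 274.   90. ]
top hdl? 127 [ 487.5 -348.3   81.6]
tote 462 [[452.2 146.3  82.4]
 [614.  407.6  96.1]]
roof ((565.250244140625, 253.0062255859375), (298.3896484375, 318.5094909667969), 3.3587799072265625) [[407.  403.2]
 [425.6  85.3]
 [723.5 102.8]
 [704.9 420.7]]
side hdl? 183 [ 482.8 -353.1   81.4]
tote 561 [[451.9 205.9  82.3]
 [640.  412.9  96.9]]
roof ((1311.420166015625, 268.8257141113281), (485.6815185546875, 1824.75537109375), 89.17778778076172) [[ 395.7   39.1]
 [2220.2   12.9]
 [2227.2  498.5]
 [ 402.6  524.7]]
```

```bash
cat >> h.py <<'E'
def delta(target,yaw,pose=None):
    """target TCP world, yaw deg of tool x; tool down. prints tool-frame shift, rotvec deg from measured pose"""
    from cell import ctrl
    s=ctrl.read_state(); p,r=(s["eef_pos"],R.from_euler("xyz",s["tool_rot"]))
    print("t=%.2f"%s["clock"],"pos",np.round(p,1),"rot",np.round(np.degrees(s["tool_rot"]),2),"F",np.round(s["force"],2),"w %.1f"%s["width"])
    g=R.from_euler("z",yaw,degrees=True)*R.from_euler("x",np.pi)
    sh=r.inv().apply(np.array(target)-p); rv=(r.inv()*g).as_rotvec(degrees=True)
    print("shift",np.round(sh,1),"turn",np.round(rv,2)); return sh,rv
E
python3 -c "
from h import *
delta((520,330,300),90)"
```

```text
t=0.15 pos [216.4 612.4 230.6] rot [-179.92    0.    160.53] F [-0.51 -0.7  -0.96] w 85.7
shift [-380.3 -165.2  -69.2] turn [-7.000e-02  5.000e-02  7.053e+01]
```

```bash
python3 -m jog '0 0 -69 0 0 0 1; -380 -165 -69 0 0 70 1; -380 -165 -69 0 0 70 1; -380 -165 -69 0 0 70 1; -380 -165 -69 0 0 70 1; -380 -165 -69 0 0 70 1; -380 -165 -69 0 0 70 1; -380 -165 -69 0 0 70 1'; python3 -c "
from h import *
delta((484,-350,230),19.4)"
```

```text
clock: 1.15
eef_pos: [522.2, 327.3, 300.3]
tool_rot: [3.141, 0.001, 1.573]
force: [0.0, 0.7, 0.7]
width: 85.7
t=1.15 pos [522.2 327.3 300.3] rot [1.7995e+02 8.0000e-02 9.0100e+01] F [0.05 0.75 0.65] w 85.7
shift [-677.1  -39.4   71.2] turn [9.00e-02 4.00e-02 7.07e+01]
```

```bash
python3 -c "
from h import *
save('wrist','w1')"; python3 -m jog '-62 0 0 0 0 0 1; -677 -39 0 0 0 71 1; -677 -39 0 0 0 71 1; -677 -39 0 0 0 71 1; -677 -39 0 0 0 71 1; -677 -39 50 0 0 71 1; -677 -39 71 0 0 71 1; -677 -39 71 0 0 71 1'; python3 -c "
from h import *
delta((484,-350,230),19.4)"
```

```text
clock: 2.2
eef_pos: [496.9, -166.2, 266.3]
tool_rot: [-3.141, -0.0, 0.338]
force: [0.7, -0.4, 0.2]
width: 85.2
t=2.20 pos [ 496.9 -166.2  266.3] rot [-1.7999e+02 -3.0000e-02  1.9370e+01] F [ 0.71 -0.43  0.25] w 85.2
shift [-73.1 169.1  36.2] turn [-0.01 -0.03 -0.03]
```

View pics/w1.png

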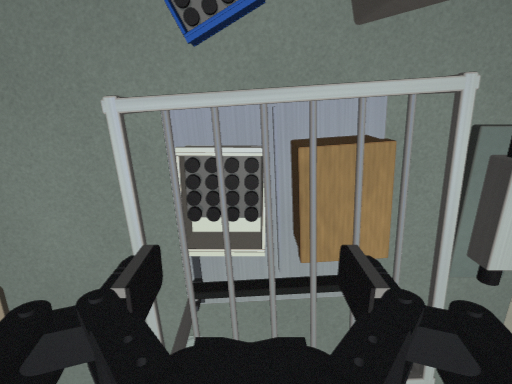

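```bash
python3 -m jog '-25 58 12 0 0 0 1; -49 116 24 0 0 0 1; -73 169 36 0 0 0 1; -73 169 36 0 0 0 1; -73 169 36 0 0 0 1'; python3 - <<'E'
from h import *
np.set_printoptions(suppress=True,precision=1)
d,p=save('wrist','w2'); print(p)
delta((484,-350,51),19.4)
W=cloud(d,p)
d=load("w1"); p=d["pose"]; print("tote",ray(d,[(176,149),(266,147),(266,255),(187,255)],90,p))
W=cloud(d,p); hs=cv2.cvtColor(d["image"],cv2.COLOR_RGB2HSV)
m=(abs(W[...,2]-90)<5)&(hs[...,1]<60)&(hs[...,2]>120)&(W[...,0]<560)&(W[...,1]>150)&(W[...,1]<380)
q=W[m][:,:2].astype(np.float32);print(m.sum(),cv2.minAreaRect(q),cv2.boxPoints(cv2.minAreaRect(q)))
print("roof",ray(d,[(104,100),(478,76)],193,p))
im=cv2.cvtColor(d["image"],cv2.COLOR_RGB2BGR)
cv2.imwrite("pics/w1a.png",cv2.resize(im[130:350,130:420],None,fx=2.7,fy=2.7,interpolation=cv2.INTER_CUBIC))
E
```

```text
clock: 2.82
eef_pos: [484.7, -347.9, 230.1]
tool_rot: [-3.14, 0.0, 0.341]
force: [0.1, 1.3, -0.3]
width: 85.6
(array([ 484.7, -347.9,  230.1]), array([-3.1,  0. ,  0.3]))
t=2.88 pos [ 485.3 -347.   230.4] rot [-179.9   -0.    19.6] F [ 0.2  0.2 -0.9] w 85.5
shift [ -2.3   2.7 179.4] turn [-0.1 -0.   0.2]
tote [[436.5 347.3  90. ]
 [542.  349.6  90. ]
 [544.3 208.6  90. ]
 [441.1 208.6  90. ]]
1410 ((488.25372314453125, 279.0061950683594), (104.98236083984375, 143.0906219482422), 0.8447365760803223) [[434.7 349.8]
 [436.8 206.7]
 [541.8 208.2]
 [539.7 351.3]]
roof [[407.4 401.9 193. ]
 [700.  419.9 193. ]]
```

View pics/w2.png

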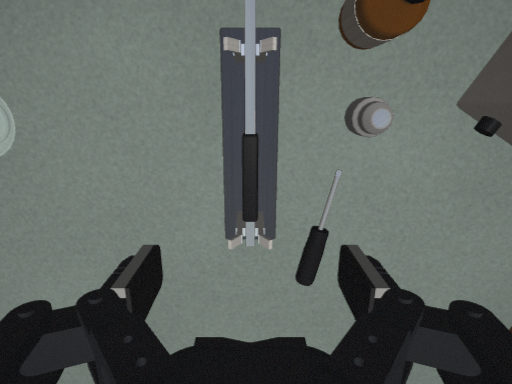

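View pics/w1a.png

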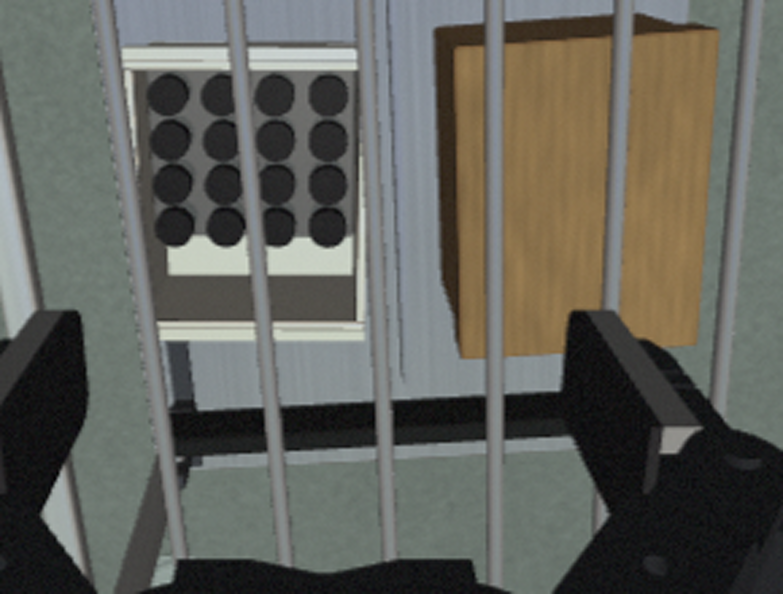

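```bash
python3 - <<'E'
from h import *
np.set_printoptions(suppress=True,precision=1)
d=load("w2"); p=d["pose"]
im=d["image"]; g=im.max(-1)<45
n,l,st,c=cv2.connectedComponentsWithStats(g[100:225,200:300].astype(np.uint8))
i=1+np.argmax(st[1:,4]); print(st[i],c[i]+[200,100])
print("h",ray(d,[(250.2,135),(250.2,220.5),(241.5,178),(258.5,178)],83,p), ray(d,[c[i]+[200,100]],83,p))
print("bar",ray(d,[(249,2),(250,130),(251,245)],75,p))
q=np.array([(222,28),(281,28),(275,239),(226,239)]);print("plate",ray(d,q,12,p),ray(d,q,12,p).mean(0))
s=load("top0")
print(ray(s,[(335.2,165.6),(367,240.6)],75))
E
```

```text
[  42   33   16   88 1114] [249.5 181.5]
h [[ 526.3 -333.6   83. ]
 [ 443.9 -362.7   83. ]
 [ 483.7 -339.5   83. ]
 [ 489.3 -355.4   83. ]] [[ 483.  -348.1   83. ]]
bar [[ 632.4 -294.9   75. ]
 [ 529.9 -332.1   75. ]
 [ 414.1 -374.2   75. ]]
plate [[ 616.  -269.7   12. ]
 [ 637.1 -329.4   12. ]
 [ 402.9 -411.7   12. ]
 [ 381.4 -351.1   12. ]] [ 509.3 -340.5   12. ]
[[ 710.9 -270.6   75. ]
 [ 411.9 -376.1   75. ]]
```

```bash
python3 -m jog '-1 1 60 0 0 0 0; -2 2 115 0 0 0 0; -2 2 150 0 0 0 0; -2 2 172 0 0 0 0; -2 2 179 0 0 0 0; -2 2 179 0 0 0 0'; python3 - <<'E'
from h import *
delta((484,-349.5,51),19.5)
E
```

```text
clock: 3.62
eef_pos: [484.3, -350.3, 52.1]
tool_rot: [-3.142, -0.001, 0.343]
force: [0.2, 0.6, 1.1]
width: 43.0
t=3.62 pos [ 484.3 -350.3   52.1] rot [-1.800e+02 -3.000e-02  1.964e+01] F [0.2  0.56 1.13] w 43.0
shift [-0.  -0.8  1.1] turn [-0.   -0.03  0.14]
```

```bash
python3 -m jog '0 0 1 0 0 0 -0.3; 0 0 1 0 0 0 -0.7; 0 0 1 0 0 0 -1; 0 0 1 0 0 0 -1; 0 0 1 0 0 0 -1; 0 0 1 0 0 0 -1'; python3 - <<'E'
from h import *
delta((484,-349.5,51),19.5)
from cell import ctrl; print(ctrl.read_state()["torque"])
E
```

```text
clock: 4.38
eef_pos: [484.0, -351.2, 51.7]
tool_rot: [3.141, -0.001, 0.341]
force: [-0.4, 2.1, 6.6]
width: 15.0
t=4.38 pos [ 484.  -351.2   51.7] rot [ 1.7998e+02 -8.0000e-02  1.9560e+01] F [-0.43  2.11  6.57] w 15.0
shift [ 0.6 -1.6  0.7] turn [ 0.02 -0.08  0.06]
[0.41852098 0.09718724 0.09803404]
```

```bash
python3 -m jog '0 0 -10 0 0 0 -1; 0 0 -40 0 0 0 -1; 0 0 -80 0 0 0 -1; 0 0 -120 0 0 0 -1; 0 0 -160 0 0 0 -1; 0 0 -180 0 0 0 -1; 0 0 -180 0 0 0 -1'; python3 - <<'E'
from h import *
delta((518.2,-200.6,200),93.7)
E
```

```text
clock: 5.25
eef_pos: [483.9, -352.2, 232.4]
tool_rot: [3.139, -0.002, 0.341]
force: [0.3, 0.0, -1.1]
width: 15.2
t=5.25 pos [ 483.9 -352.2  232.4] rot [ 1.7983e+02 -1.1000e-01  1.9510e+01] F [ 0.25  0.04 -1.06] w 15.2
shift [  82.9 -131.5   32.2] turn [ 2.100e-01  1.000e-02 -7.419e+01]
```

```bash
python3 -m jog '8 -12 0 0 0 -6 -1; 20 -30 0 0 0 -16 -1; 34 -52 0 0 0 -27 -1; 48 -75 0 0 0 -38 -1; 62 -97 0 0 0 -49 -1; 73 -116 5 0 0 -60 -1; 80 -127 15 0 0 -69 -1; 83 -131 32 0 0 -74 -1'; python3 -m jog '0 0 0 0 0 0 -1; 0 0 0 0 0 0 -1';python3 - <<'E'
from h import *
delta((518.2,-200.6,116),93.7)
save('wrist','w3');save('side','s3')
d=load('s3');im=cv2.cvtColor(d["image"],cv2.COLOR_RGB2BGR)
cv2.imwrite("pics/s3a.png",cv2.resize(im[90:290,120:390],None,fx=2.9,fy=2.9,interpolation=cv2.INTER_CUBIC))
E
```

```text
clock: 6.25
eef_pos: [517.7, -198.7, 197.5]
tool_rot: [-3.141, -0.001, 1.637]
force: [-1.2, 0.1, -2.1]
width: 15.2
clock: 6.5
eef_pos: [517.6, -200.7, 198.5]
tool_rot: [-3.141, 0.0, 1.63]
force: [-0.4, -0.3, -2.0]
width: 15.1
t=6.50 pos [ 517.6 -200.7  198.5] rot [-1.7996e+02  2.0000e-02  9.3400e+01] F [-0.39 -0.27 -1.97] w 15.1
shift [ 0.1  0.7 82.5] turn [-0.04  0.02 -0.3 ]
```

View pics/w3.png

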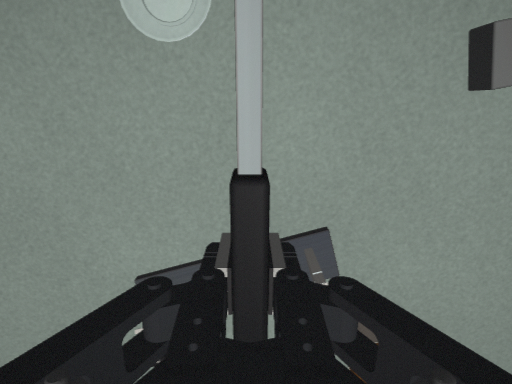

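View pics/s3a.png

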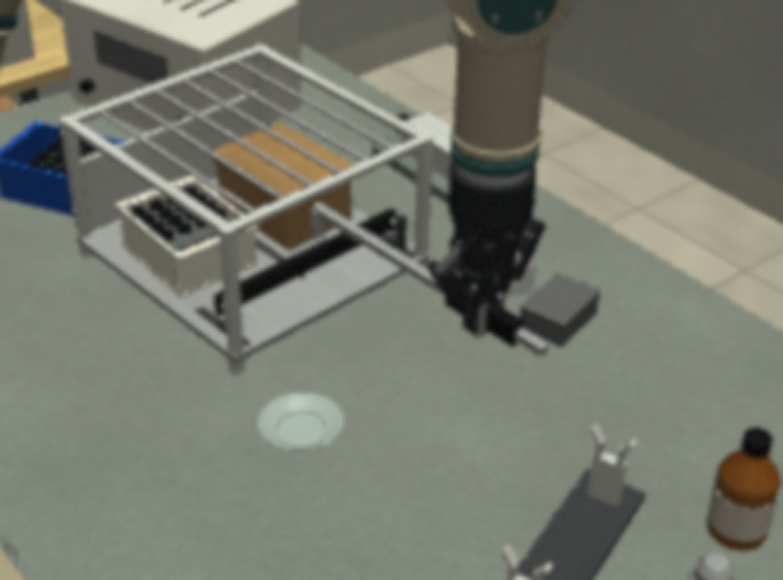

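```bash
python3 -m jog '0 0 30 0 0 0 -1; 0 1 60 0 0 0 -1; 0 1 80 0 0 0 -1; 0 1 82 0 0 0 -1; 0 1 82 0 0 0 -1';python3 - <<'E'
from h import *
np.set_printoptions(suppress=True,precision=1)
delta((505.3,-1,116),93.7)
s,_=save('side','s4');t,_=save('top','t4')
im=cv2.cvtColor(s["image"],cv2.COLOR_RGB2BGR)
for n,dd in(('side',s),('top',t)): print(n,proj(dd,[(503,34,140),(503,34,102),(518,-200,135)]))
u=proj(s,[(503,34,120)])[0].astype(int)
cv2.imwrite("pics/s4a.png",cv2.resize(im[u[1]-40:u[1]+40,u[0]-50:u[0]+50],None,fx=7,fy=7,interpolation=cv2.INTER_CUBIC)); print(u)
u=proj(t,[(503,34,120)])[0].astype(int);im=cv2.cvtColor(t["image"],cv2.COLOR_RGB2BGR);print(u)
cv2.imwrite("pics/t4a.png",cv2.resize(im[u[1]-40:u[1]+40,u[0]-50:u[0]+50],None,fx=7,fy=7,interpolation=cv2.INTER_CUBIC))
E
```

```text
clock: 7.22
eef_pos: [519.4, -200.6, 117.4]
tool_rot: [3.141, 0.001, 1.632]
force: [-0.4, 0.6, -0.9]
width: 14.8
t=7.22 pos [ 519.4 -200.6  117.4] rot [179.9   0.   93.5] F [-0.3  0.6 -0.9] w 14.8
shift [200.1  -1.9   1.3] turn [ 0.1  0.  -0.2]
side [[229.8 182.7]
 [230.  192.6]
 [284.6 220.6]]
top [[260.1 218.1]
 [260.1 219. ]
 [322.4 212.7]]
[229 187]
[260 218]
```

View pics/s4a.png

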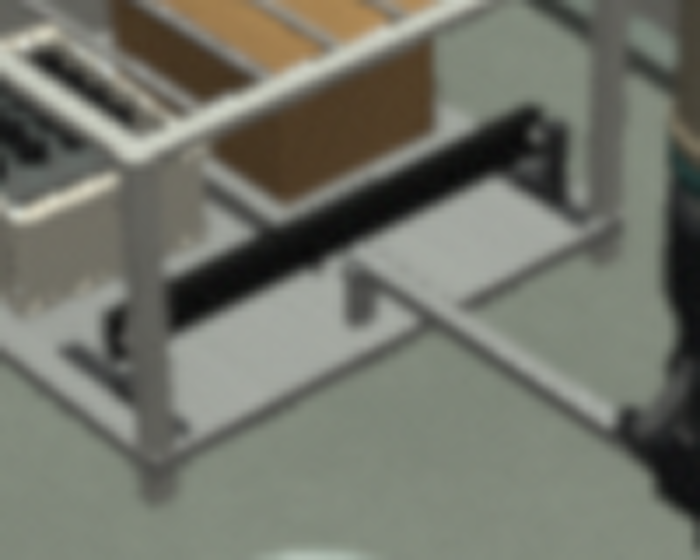

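View pics/t4a.png

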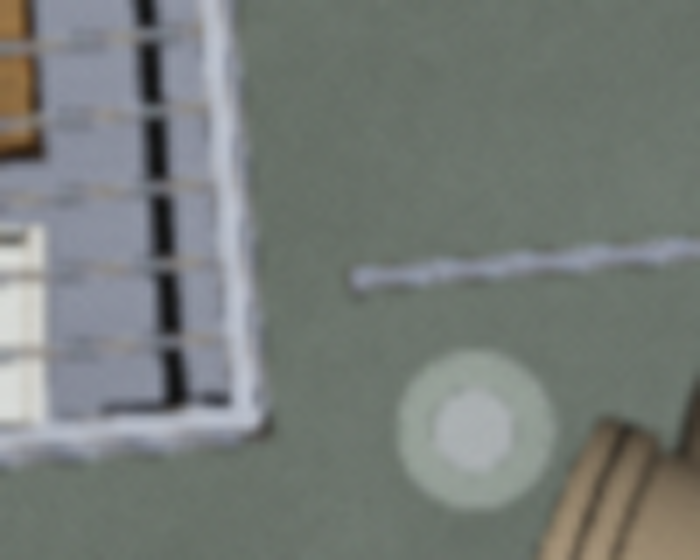

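```bash
python3 -m jog '20 0 1 0 0 0 -1; 50 0 1 0 0 0 -1; 80 -1 1 0 0 0 -1; 110 -1 1 0 0 0 -1; 140 -2 1 0 0 0 -1; 170 -2 1 0 0 0 -1; 192 -2 1 0 0 0 -1; 200 -2 1 0 0 0 -1';python3 - <<'E'
from h import *
np.set_printoptions(suppress=True,precision=1)
delta((505.3,-1,116),93.7)
w,p=save('wrist','w5');s,_=save('side','s5');t,_=save('top','t5')
delta((505.3,-1,116),93.7)
for n,dd,nn in(('s5',s,0),('t5',t,0)):
    im=cv2.cvtColor(dd["image"],cv2.COLOR_RGB2BGR)
    u=proj(dd,[(490,233,100)])[0].astype(int);print(u)
    cv2.imwrite(f"pics/{n}a.png",cv2.resize(im[u[1]-40:u[1]+40,u[0]-50:u[0]+50],None,fx=7,fy=7,interpolation=cv2.INTER_CUBIC))
E
```

```text
clock: 8.32
eef_pos: [504.1, 2.5, 115.9]
tool_rot: [-3.141, -0.001, 1.636]
force: [-0.3, -0.5, -1.8]
width: 15.2
t=8.32 pos [504.1   2.5 115.9] rot [-180.    -0.1   93.8] F [-0.2 -0.5 -1.8] w 15.2
shift [-3.6  1.  -0.1] turn [-0.  -0.1  0.1]
t=8.47 pos [504.6  -0.4 115.9] rot [180.    0.   93.6] F [-0.5 -0.3 -0.6] w 15.3
shift [-0.7  0.7 -0.1] turn [ 0.   0.  -0.1]
[191 166]
[208 223]
```

View pics/s5a.png

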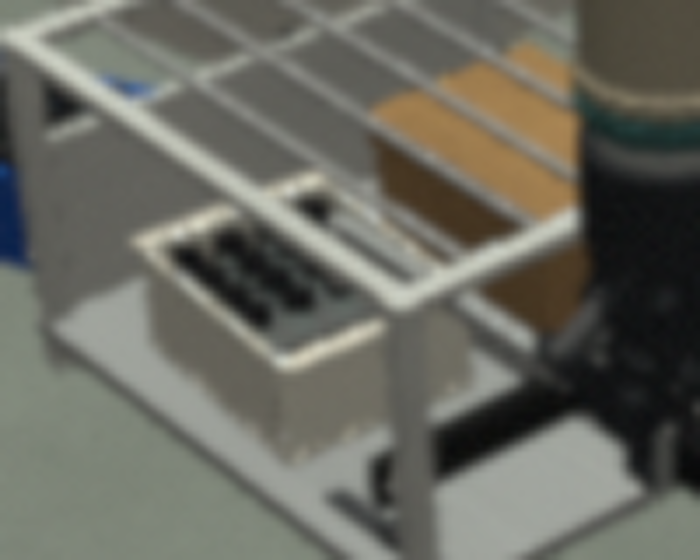

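View pics/t5a.png

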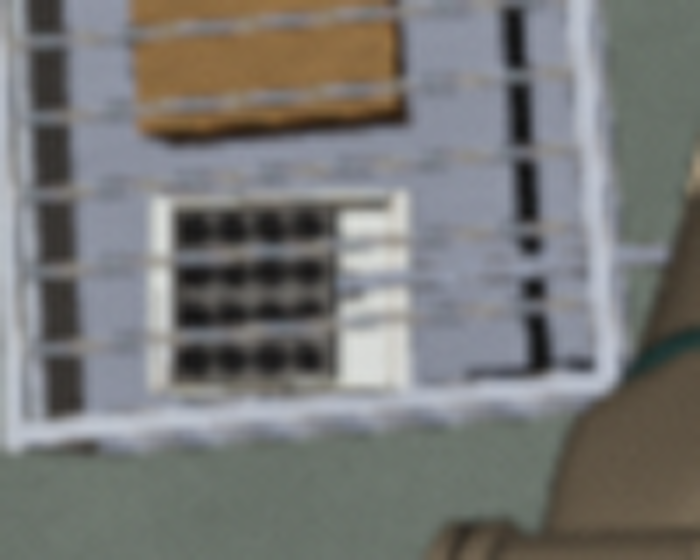

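View pics/w5.png

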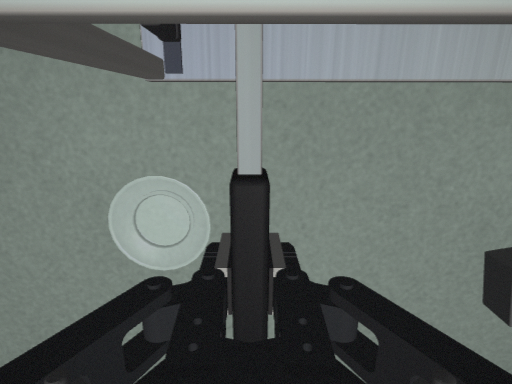

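```bash
python3 - <<'E'
from h import *
np.set_printoptions(suppress=True,precision=1)
d=load("t5")
c=lambda q:(np.array(q)/7+[158-.43,183-.43])
print("pred hook end crop",(proj(d,[(489.5,238.1,140)])-[158,183])*7)
print("hook end",ray(d,[c((336,283))],140))
print("tote lip front",ray(d,[c((410,193)),c((408,385))],90), "back",ray(d,[c((150,197)),c((150,385))],90))
print("vial caps front edge", ray(d,[c((335,285))],87))
E
python3 - <<'E'
import cv2
im=cv2.imread('pics/t5.png')
cv2.imwrite('pics/t5b.png',cv2.resize(im[205:245,185:235],None,fx=15,fy=15,interpolation=cv2.INTER_NEAREST))
E
```

```text
pred hook end crop [[332.  280.8]]
hook end [[489.9 237.6 140. ]]
tote lip front [[542.9 203.2  90. ]
 [437.2 205.1  90. ]] back [[544.3 347.3  90. ]
 [440.7 346.6  90. ]]
vial caps front edge [[493.2 245.3  87. ]]
```

View pics/t5b.png

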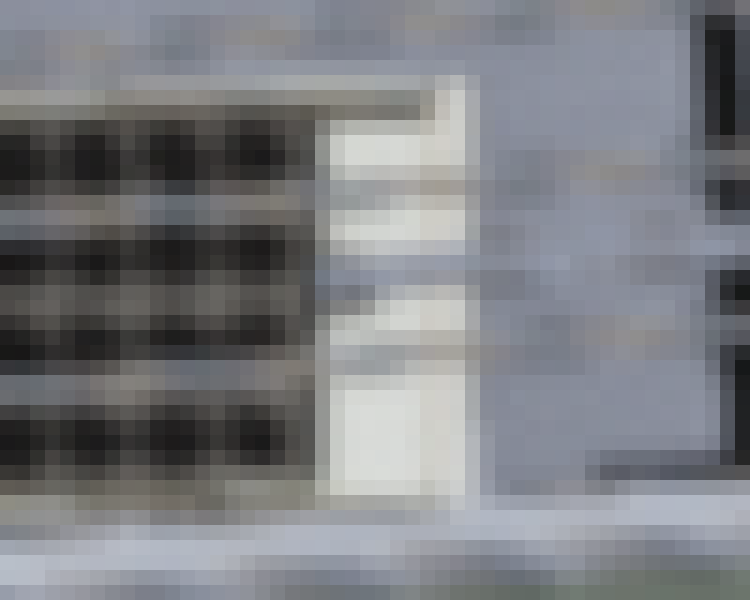

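```bash
python3 -m jog '0 0 6 0 0 0 -1; 0 0 13 0 0 0 -1; 0 0 20 0 0 0 -1; 0 0 27 0 0 0 -1; 0 0 32 0 0 0 -1; 0 0 34 0 0 0 -1; 0 0 34 0 0 0 -1; 0 0 34 0 0 0 -1';python3 - <<'E'
from h import *
delta((505.3,-1,82),93.7)
from cell import ctrl; print(ctrl.read_state()["torque"])
E
```

```text
clock: 9.48
eef_pos: [504.7, -0.5, 81.9]
tool_rot: [3.141, -0.0, 1.632]
force: [0.0, 0.2, -1.5]
width: 15.0
t=9.47 pos [ 5.047e+02 -5.000e-01  8.190e+01] rot [179.98  -0.    93.53] F [ 0.04  0.24 -1.46] w 15.0
shift [-0.5  0.5 -0.1] turn [ 0.02 -0.   -0.17]
[-0.08539655 -0.02256884  0.01934637]
```

```bash
python3 - <<'E'
from h import *
np.set_printoptions(suppress=True,precision=1)
d=load("w1");p=d["pose"]
W=cloud(d,p)
for (a,b) in((205,279),(300,276)):
    print(W[b-8:b+26:2,a], d["image"][b-8:b+26:2,a].max(-1))
E
python3 -m jog '-2 0 0 0 0 0 -1; -5 0 0 0 0 0 -1; -8 0 0 0 0 0 -1; -10 0 0 0 0 0 -1; -11 0 0 0 0 0 -1; -12 0 0 0 0 0 -1; -13 0 0 0 0 0 -1; -14 0 0 0 0 0 -1'
python3 -m jog '-1 0 0 0 0 0 -1; -2 0 0 0 0 0 -1; -3 0 0 0 0 0 -1; -4 0 0 0 0 0 -1; -5 0 0 0 0 0 -1; -6 0 0 0 0 0 -1; -7 0 0 0 0 0 -1; -8 0 0 0 0 0 -1'
```

```text
[[453.5 148.   30.1]
 [453.4 144.5  30.1]
 [453.  140.2  29. ]
 [453.2 137.7  30.7]
 [453.  134.1  30.5]
 [452.8 130.4  30.4]
 [456.9 143.5  55.5]
 [457.9 144.5  62. ]
 [458.7 144.8  67.5]
 [459.  143.3  70.2]
 [460.  144.7  76.8]
 [  nan   nan   nan]
 [459.9 139.1  78.2]
 [459.9 136.2  78.8]
 [451.1  95.9  28.7]
 [451.1  92.8  29.5]
 [450.9  89.   29.5]] [144 144 144 143 144 143  17  23  17  18  19  29  34  35 128 129 143]
[[601.  153.5  30.4]
 [601.4 149.1  29. ]
 [601.4 146.3  30.1]
 [601.5 142.9  30.4]
 [601.6 139.7  30.9]
 [597.  152.1  55.7]
 [596.1 152.4  61.3]
 [595.3 152.5  66.5]
 [594.3 153.2  72.5]
 [593.8 152.1  75.6]
 [593.7 150.   77.4]
 [593.6 147.4  78.3]
 [593.7 144.5  78.8]
 [603.4 106.2  29.9]
 [603.4 103.   30.7]
 [603.9  98.2  29.1]
 [609.8  72.9   0.2]] [143 144 144 144 122  16  20  15  17  21  35  34  33 140 144 135 120]
clock: 10.48
eef_pos: [505.3, -13.9, 81.6]
tool_rot: [-3.141, -0.001, 1.633]
force: [-0.5, 1.4, -2.0]
width: 15.1
clock: 11.48
eef_pos: [505.9, -22.6, 81.7]
tool_rot: [-3.142, -0.0, 1.632]
force: [-0.5, 1.9, -1.3]
width: 14.8
```

```bash
python3 -m jog '-3 0 0 0 0 0 -1; -7 0 0 0 0 0 -1; -12 0 0 0 0 0 -1; -17 0 0 0 0 0 -1; -22 0 0 0 0 0 -1; -27 0 0 0 0 0 -1; -30 0 0 0 0 0 -1; -32 0 0 0 0 0 -1'
python3 - <<'E'
from h import *
np.set_printoptions(suppress=True,precision=1)
t,_=save('top','t6'); delta((505,-80,82),93.5)
im=cv2.cvtColor(t["image"],cv2.COLOR_RGB2BGR)
cv2.imwrite('pics/t6b.png',cv2.resize(im[205:245,185:245],None,fx=13,fy=13,interpolation=cv2.INTER_NEAREST))
E
```

```text
clock: 12.48
eef_pos: [507.9, -54.6, 81.6]
tool_rot: [-3.142, -0.0, 1.632]
force: [-0.1, 1.2, -1.8]
width: 15.0
t=12.53 pos [507.9 -54.9  81.7] rot [180.    0.   93.5] F [-0.6  0.9 -1.2] w 15.2
shift [-24.9  -4.5  -0.3] turn [0. 0. 0.]
```

View pics/t6b.png

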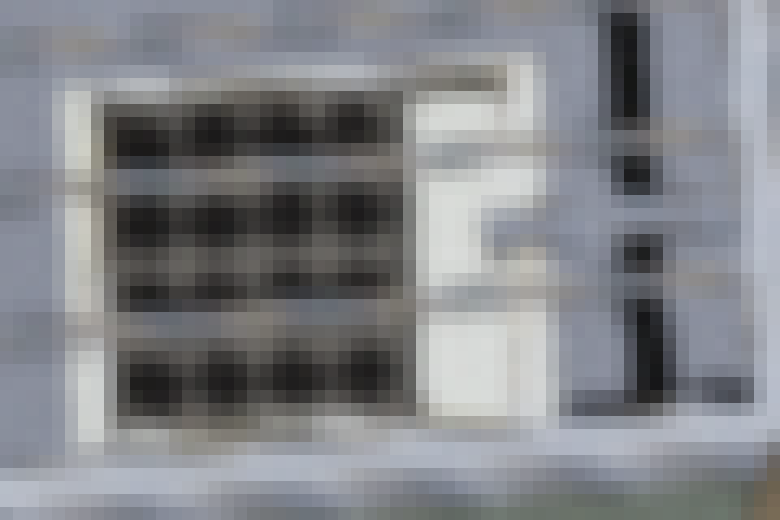

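```bash
python3 -m jog '-2 0 0 0 0 0 -1; -5 0 0 0 0 0 -1; -8 0 0 0 0 0 -1; -11 0 0 0 0 0 -1; -13 0 0 0 0 0 -1; -15 0 0 0 0 0 -1; -16 0 0 0 0 0 -1; -16 0 0 0 0 0 -1'
python3 -m jog '-0.5 0 0 0 0 0 -1; -1 0 0 0 0 0 -1; -1.5 0 0 0 0 0 -1; -2 0 0 0 0 0 -1; -2 0 0 0 0 0 -1'
```

```text
clock: 13.52
eef_pos: [508.9, -70.7, 81.7]
tool_rot: [3.142, 0.0, 1.632]
force: [-0.5, 1.4, -2.1]
width: 15.1
clock: 14.15
eef_pos: [509.0, -72.5, 81.7]
tool_rot: [-3.142, 0.0, 1.632]
force: [-0.2, 0.9, -1.2]
width: 15.2
```

```bash
python3 -m jog '-0.5 0 0 0 0 0 -1; -1 0 0 0 0 0 -1; -1.5 0 0 0 0 0 -1; -2 0 0 0 0 0 -1; -2.5 0 0 0 0 0 -1'
python3 -m jog '-0.5 0 0 0 0 0 -1; -1 0 0 0 0 0 -1; -1.5 0 0 0 0 0 -1; -2 0 0 0 0 0 -1'
```

```text
clock: 14.78
eef_pos: [509.2, -75.0, 81.7]
tool_rot: [3.142, -0.0, 1.632]
force: [0.0, 1.9, -2.1]
width: 15.1
clock: 15.28
eef_pos: [509.3, -76.9, 81.6]
tool_rot: [-3.141, -0.0, 1.633]
force: [-0.3, 1.8, -2.1]
width: 15.3
```

```bash
python3 -m jog '-0.5 0 0 0 0 0 -1; -1 0 0 0 0 0 -1; -1 0 0 0 0 0 -1'
python3 -m jog '-0.5 0 0 0 0 0 -1; -1 0 0 0 0 0 -1; -1 0 0 0 0 0 -1'
python3 -m jog '-0.5 0 0 0 0 0 -1; -1 0 0 0 0 0 -1; -1 0 0 0 0 0 -1'
```

```text
clock: 15.65
eef_pos: [509.4, -78.0, 81.7]
tool_rot: [3.142, 0.0, 1.632]
force: [0.1, 1.5, -1.9]
width: 14.8
clock: 16.02
eef_pos: [509.4, -79.0, 81.7]
tool_rot: [3.142, 0.0, 1.632]
force: [-0.7, 0.6, -1.2]
width: 15.3
clock: 16.4
eef_pos: [509.5, -80.0, 81.6]
tool_rot: [-3.142, 0.0, 1.632]
force: [-0.3, 2.1, -1.3]
width: 15.4
```

```bash
python3 -m jog '-0.5 0 0 0 0 0 -1; -1 0 0 0 0 0 -1; -1 0 0 0 0 0 -1'
python3 -m jog '-0.5 0 0 0 0 0 -1; -0.9 0 0 0 0 0 -1; -0.9 0 0 0 0 0 -1'
```

```text
clock: 16.77
eef_pos: [509.5, -80.8, 81.6]
tool_rot: [-3.142, -0.0, 1.632]
force: [-0.7, 2.8, -1.2]
width: 14.9
clock: 17.15
eef_pos: [509.5, -81.4, 81.6]
tool_rot: [-3.141, -0.001, 1.633]
force: [0.1, 4.7, -2.2]
width: 15.1
```

```bash
python3 -m jog '-0.5 0 0 0 0 0 -1; -0.5 0 0 0 0 0 -1'
python3 -m jog '-0.5 0 0 0 0 0 -1; -0.5 0 0 0 0 0 -1'
```

```text
clock: 17.4
eef_pos: [509.5, -81.5, 81.6]
tool_rot: [-3.141, -0.001, 1.633]
force: [-0.6, 5.3, -2.7]
width: 15.3
clock: 17.65
eef_pos: [509.5, -81.7, 81.5]
tool_rot: [-3.141, -0.001, 1.633]
force: [0.4, 5.9, -3.0]
width: 15.4
```

```bash
python3 -m jog '-0.5 0 0 0 0 0 -1; -1 0 0 0 0 0 -1; -1 0 0 0 0 0 -1'
python3 -m jog '-0.5 0 0 0 0 0 -1; -1 0 0 0 0 0 -1; -1 0 0 0 0 0 -1'
```

```text
clock: 18.02
eef_pos: [509.5, -81.9, 81.4]
tool_rot: [-3.141, -0.002, 1.633]
force: [0.2, 7.8, -2.8]
width: 15.2
clock: 18.4
eef_pos: [509.5, -82.1, 81.4]
tool_rot: [-3.14, -0.003, 1.634]
force: [0.2, 9.7, -2.7]
width: 15.0
```

```bash
python3 -m jog '-0.3 0 0 0 0 0 -1; -0.6 0 0 0 0 0 -1; -0.6 0 0 0 0 0 -1; -0.6 0 0 0 0 0 -1'; python3 -m jog '0 0 0 0 0 0 -1; 0 0 0 0 0 0 -1; 0 0 0 0 0 0 -1; 0 0 0 0 0 0 -1; 0 0 0 0 0 0 -1; 0 0 0 0 0 0 -1; 0 0 0 0 0 0 -1; 0 0 0 0 0 0 -1'
python3 - <<'E'
from h import *
np.set_printoptions(suppress=True,precision=1)
t,_=save('top','t7'); s,_=save('side','s7');delta((509.5,-82,82),93.5)
im=cv2.cvtColor(t["image"],cv2.COLOR_RGB2BGR)
cv2.imwrite('pics/t7b.png',cv2.resize(im[205:245,185:245],None,fx=13,fy=13,interpolation=cv2.INTER_NEAREST))
im=cv2.cvtColor(s["image"],cv2.COLOR_RGB2BGR)
cv2.imwrite("pics/s7a.png",cv2.resize(im[100:220,135:275],None,fx=5,fy=5,interpolation=cv2.INTER_CUBIC))
E
```

```text
clock: 18.9
eef_pos: [509.4, -82.2, 81.3]
tool_rot: [-3.14, -0.004, 1.634]
force: [-0.1, 10.0, -2.6]
width: 15.0
clock: 19.9
eef_pos: [509.4, -82.2, 81.3]
tool_rot: [-3.14, -0.004, 1.634]
force: [-0.4, 10.0, -3.4]
width: 14.8
t=20.00 pos [509.4 -82.2  81.3] rot [-179.9   -0.2   93.6] F [ 0.7 10.1 -3.8] w 15.5
shift [ 0.2  0.1 -0.7] turn [-0.1 -0.2  0.1]
```

View pics/t7b.png

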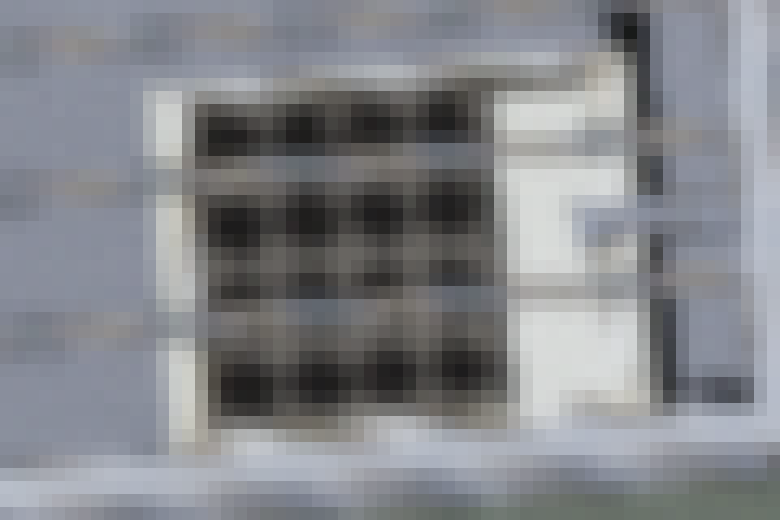

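View pics/s7a.png

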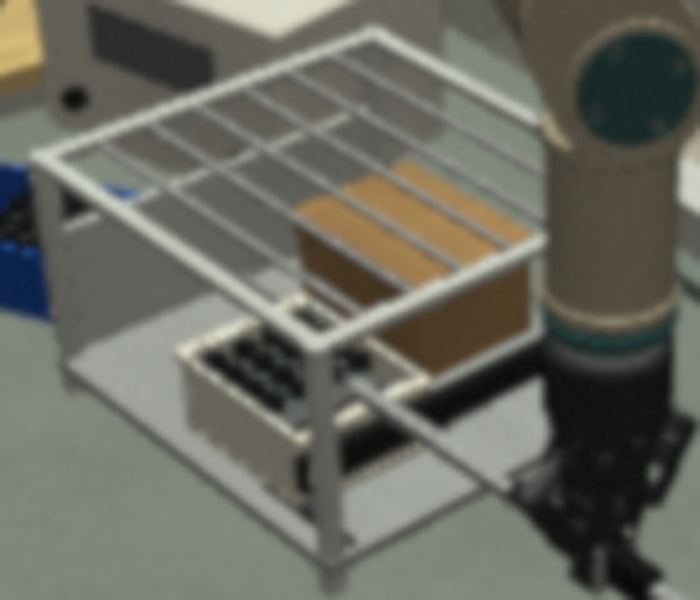

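```bash
python3 -m jog '0.5 0 0 0 0 0 -1; 1 0 0 0 0 0 -1; 1.5 0 0 0 0 0 -1; 2 0 0 0 0 0 -1; 2.5 0 0 0 0 0 -1; 3 0 0 0 0 0 -1; 3.5 0 0 0 0 0 -1; 4 0 0 0 0 0 -1'; python3 -m jog '0.5 0 0 0 0 0 -1; 1 0 0 0 0 0 -1; 1.5 0 0 0 0 0 -1; 2 0 0 0 0 0 -1; 3 0 0 0 0 0 -1; 4 0 0 0 0 0 -1; 6 0 0 0 0 0 -1; 8 0 0 0 0 0 -1'
python3 - <<'E'
from h import *
np.set_printoptions(suppress=True,precision=1)
t,_=save('top','t8'); delta((509.5,-72,82),93.5)
im=cv2.cvtColor(t["image"],cv2.COLOR_RGB2BGR)
cv2.imwrite('pics/t8b.png',cv2.resize(im[205:245,185:245],None,fx=13,fy=13,interpolation=cv2.INTER_NEAREST))
E
```

```text
clock: 21.0
eef_pos: [509.5, -81.6, 81.7]
tool_rot: [-3.142, 0.0, 1.632]
force: [-0.3, 3.3, -1.5]
width: 15.0
clock: 22.0
eef_pos: [509.1, -73.2, 81.7]
tool_rot: [3.142, -0.0, 1.633]
force: [-0.6, 0.4, -1.7]
width: 15.2
t=22.05 pos [509.  -72.9  81.6] rot [-180.    -0.    93.6] F [-0.7 -0.3 -1.3] w 15.3
shift [ 0.8  0.5 -0.4] turn [-0.  -0.   0.1]
```

View pics/t8b.png

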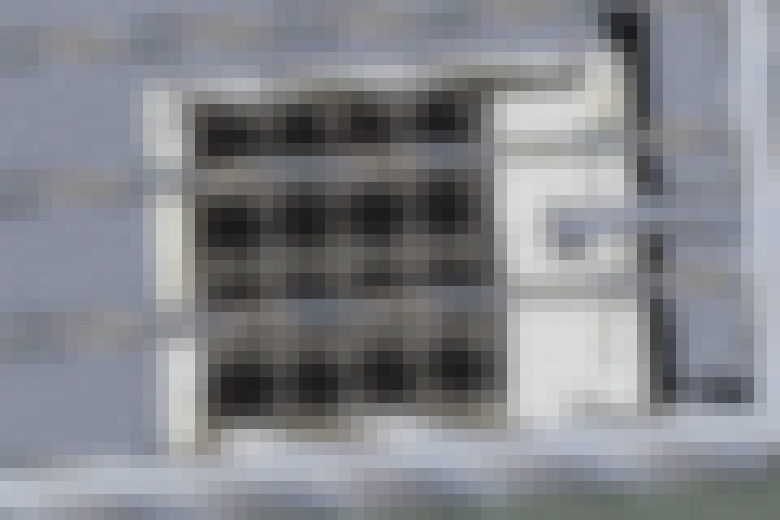

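```bash
python3 -m jog '2 0 -4 0 0 0 -1; 2 0 -10 0 0 0 -1; 2 0 -18 0 0 0 -1; 2 0 -26 0 0 0 -1; 2 0 -33 0 0 0 -1; 2 0 -37 0 0 0 -1; 2 0 -37 0 0 0 -1; 2 0 -37 0 0 0 -1'; python3 -m jog '-10 0 0 0 0 0 -1; -28 0 0 0 0 0 -1; -48 0 0 0 0 0 -1; -68 0 0 0 0 0 -1; -88 0 0 0 0 0 -1; -108 0 0 0 0 0 -1; -122 0 0 0 0 0 -1; -130 0 0 0 0 0 -1'
python3 - <<'E'
from h import *
np.set_printoptions(suppress=True,precision=1)
w,_=save('wrist','w9');t,_=save('top','t9'); delta((484,-352.2,231.5),19.5)
im=cv2.cvtColor(t["image"],cv2.COLOR_RGB2BGR)
cv2.imwrite('pics/t9b.png',cv2.resize(im[205:245,185:245],None,fx=13,fy=13,interpolation=cv2.INTER_NEAREST))
E
```

```text
clock: 23.05
eef_pos: [508.8, -71.3, 118.5]
tool_rot: [-3.141, -0.0, 1.632]
force: [-0.1, 0.0, -0.9]
width: 15.3
clock: 24.05
eef_pos: [516.7, -202.8, 118.6]
tool_rot: [-3.141, 0.0, 1.631]
force: [-0.7, 0.4, -1.6]
width: 14.8
t=24.15 pos [ 516.8 -202.4  118.6] rot [180.    0.   93.4] F [-0.3 -0.2 -1.9] w 14.7
shift [-147.6  -41.7 -112.8] turn [ 0.   0.  73.9]
```

View pics/t9b.png

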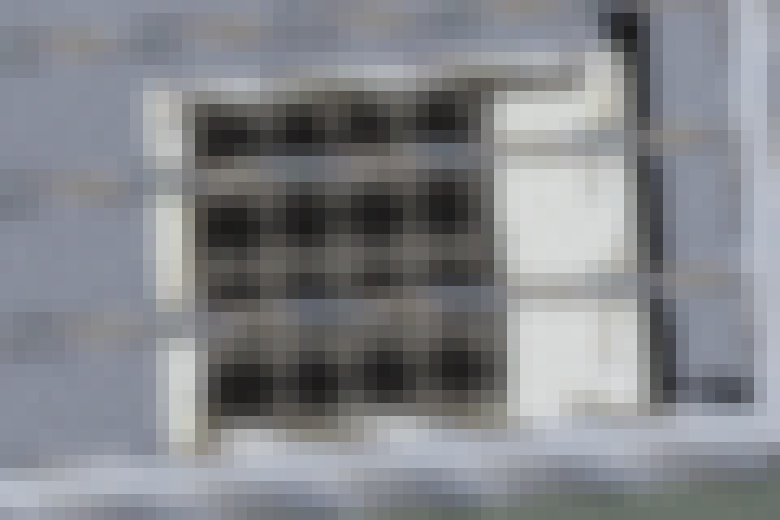

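View pics/w9.png

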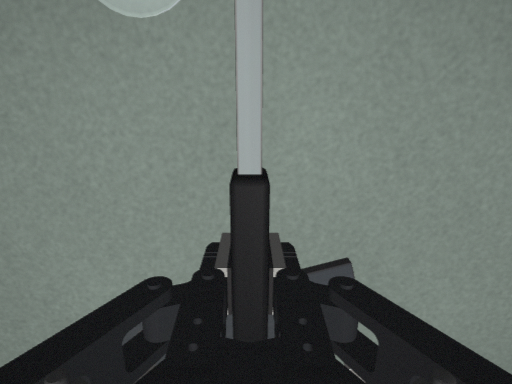

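```bash
python3 -m jog '0 0 -40 0 0 0 -1; 0 0 -85 0 0 0 -1; -10 -3 -113 0 0 6 -1; -35 -10 -113 0 0 16 -1; -62 -18 -113 0 0 26 -1; -90 -25 -113 0 0 36 -1; -118 -33 -113 0 0 46 -1; -138 -39 -113 0 0 56 -1'; python3 - <<'E'
from h import *
delta((484,-351.2,231),19.55)
E
```

```text
clock: 25.15
eef_pos: [486.2, -341.5, 231.5]
tool_rot: [-3.141, -0.0, 0.65]
force: [0.6, -0.1, -1.9]
width: 15.3
t=25.15 pos [ 486.2 -341.5  231.5] rot [-1.7995e+02 -1.0000e-02  3.7230e+01] F [ 0.63 -0.09 -1.86] w 15.3
shift [-7.7  6.4  0.5] turn [-0.05  0.   17.68]
```

```bash
python3 -m jog '-4 3 0 0 0 9 -1; -8 6 0 0 0 15 -1; -8 6 0 0 0 17.7 -1; -8 6 0 0 0 17.7 -1; -8 6 0 0 0 17.7 -1'; python3 - <<'E'
from h import *
delta((484,-351.2,231),19.55)
save('wrist','w10'); delta((484,-351.2,53.5),19.55)
E
```

```text
clock: 25.78
eef_pos: [484.1, -350.1, 231.5]
tool_rot: [-3.141, -0.0, 0.348]
force: [-0.9, 0.2, -1.1]
width: 15.5
t=25.77 pos [ 484.1 -350.1  231.5] rot [-1.7995e+02 -1.0000e-02  1.9930e+01] F [-0.87  0.2  -1.06] w 15.5
shift [-0.4  1.   0.5] turn [-0.05 -0.01  0.38]
t=25.82 pos [ 484.  -350.3  231.6] rot [-1.7997e+02 -1.0000e-02  1.9910e+01] F [-0.38  0.87 -1.83] w 15.4
shift [ -0.4   0.9 178.1] turn [-0.03 -0.01  0.36]
```

View pics/w10.png

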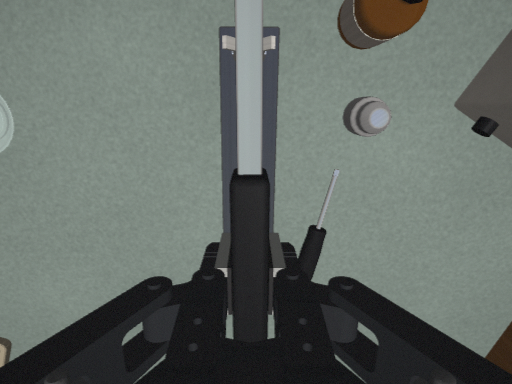

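```bash
python3 -m jog '0 1 30 0 0 0.3 -1; 0 1 75 0 0 0.3 -1; 0 1 115 0 0 0.3 -1; 0 1 140 0 0 0.3 -1; 0 1 150 0 0 0.3 -1; 0 1 158 0 0 0.3 -1; 0 1 164 0 0 0.3 -1; 0 1 168 0 0 0.3 -1'; python3 -m jog '0 0 3 0 0 0 -1; 0 0 6 0 0 0 -1; 0 0 9 0 0 0 -1; 0 0 11 0 0 0 -1; 0 0 11 0 0 0 -1'; python3 - <<'E'
from h import *
delta((484,-351.2,51.7),19.55)
E
```

```text
clock: 26.82
eef_pos: [485.1, -352.0, 65.3]
tool_rot: [3.141, -0.002, 0.342]
force: [-0.0, 3.3, 9.2]
width: 15.2
clock: 27.45
eef_pos: [484.2, -351.6, 53.9]
tool_rot: [-3.141, -0.001, 0.341]
force: [-3.0, 2.5, 5.2]
width: 14.8
t=27.45 pos [ 484.2 -351.6   53.9] rot [-1.7997e+02 -7.0000e-02  1.9520e+01] F [-3.04  2.52  5.23] w 14.8
shift [-0.1 -0.5  2.2] turn [-0.03 -0.07 -0.03]
```

```bash
python3 -m jog '0 0 1 0 0 0 -1; 0 -0.4 2 0 0 0 -1; 0 -0.4 2 0 0 0 -1'; python3 - <<'E'
from h import *
delta((484,-351.2,51.7),19.55)
save('side','s11')
d=load('s11');im=cv2.cvtColor(d["image"],cv2.COLOR_RGB2BGR)
cv2.imwrite("pics/s11a.png",cv2.resize(im[215:325,275:385],None,fx=5,fy=5,interpolation=cv2.INTER_CUBIC))
E
```

```text
clock: 27.82
eef_pos: [484.1, -351.7, 51.8]
tool_rot: [3.141, -0.001, 0.341]
force: [-2.6, 2.2, 6.3]
width: 14.8
t=27.82 pos [ 484.1 -351.7   51.8] rot [ 1.7998e+02 -5.0000e-02  1.9510e+01] F [-2.63  2.23  6.28] w 14.8
shift [ 0.1 -0.5  0.1] turn [ 0.02 -0.05 -0.04]
```

View pics/s11a.png

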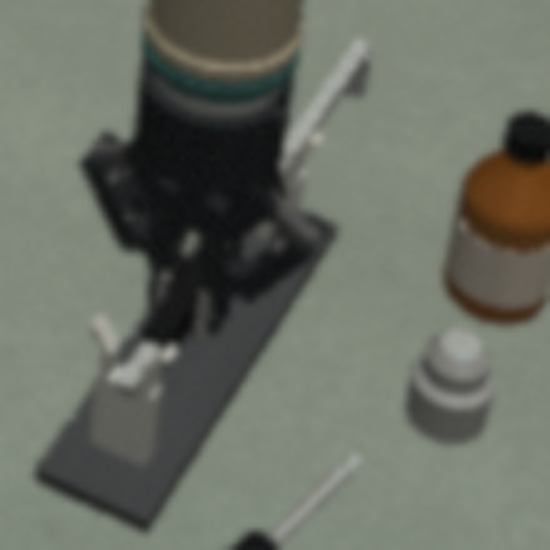

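Seated in both forks; same force state as at the grasp. Release gently, then rise.

```bash
python3 -m jog '0 0 0 0 0 0 -0.6; 0 0 0 0 0 0 -0.4; 0 0 0 0 0 0 -0.1; 0 0 0 0 0 0 0; 0 0 0 0 0 0 0'; python3 -m jog '0 0 -10 0 0 0 0; 0 0 -30 0 0 0 0; 0 0 -65 0 0 0 0; 0 0 -110 0 0 0 0; 0 0 -150 0 0 0 0; 0 0 -178 0 0 0 0; 0 0 -178 0 0 0 0; 0 0 -178 0 0 0 0'; python3 - <<'E'
from h import *
np.set_printoptions(suppress=True,precision=1)
w,p=save('wrist','w12');t,_=save('top','t12');s,_=save('side','s12')
delta((484,-350,230),19.5)
g=w["image"].max(-1)<45
n,l,st,c=cv2.connectedComponentsWithStats(g[100:225,200:300].astype(np.uint8))
i=1+np.argmax(st[1:,4]); print(st[i],c[i]+[200,100],ray(w,[c[i]+[200,100]],83,p))
im=cv2.cvtColor(s["image"],cv2.COLOR_RGB2BGR)
a=cv2.resize(im[215:325,275:385],None,fx=3.6,fy=3.6,interpolation=cv2.INTER_CUBIC)
b=cv2.resize(im[100:210,160:270],None,fx=3.6,fy=3.6,interpolation=cv2.INTER_CUBIC)
cv2.imwrite("pics/s12a.png",np.hstack([a,b]))
im=cv2.cvtColor(t["image"],cv2.COLOR_RGB2BGR)
cv2.imwrite('pics/t12b.png',cv2.resize(im[205:245,185:245],None,fx=13,fy=13,interpolation=cv2.INTER_NEAREST))
E
```

```text
clock: 28.5
eef_pos: [484.1, -351.5, 50.6]
tool_rot: [3.142, 0.0, 0.341]
force: [-0.7, 0.5, 0.2]
width: 42.7
clock: 29.5
eef_pos: [483.8, -351.0, 228.9]
tool_rot: [-3.141, -0.0, 0.341]
force: [-0.4, 0.3, -0.2]
width: 42.8
t=29.65 pos [ 483.6 -351.   227.8] rot [-179.9    0.1   19.5] F [-1.  -0.5 -0.3] w 42.2
shift [ 0.7 -0.8 -2.2] turn [-0.1  0.1  0. ]
[ 43  32  16  89 961] [250.  183.9] [[ 480.4 -352.6   83. ]]
```

View pics/w12.png

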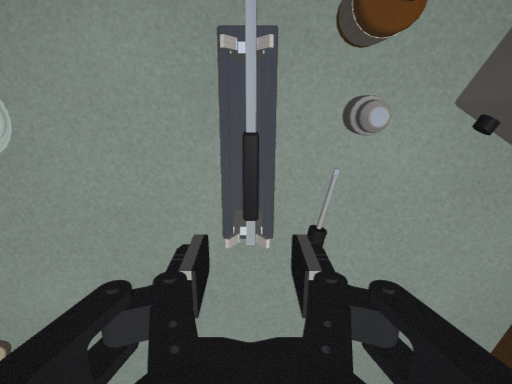

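View pics/s12a.png

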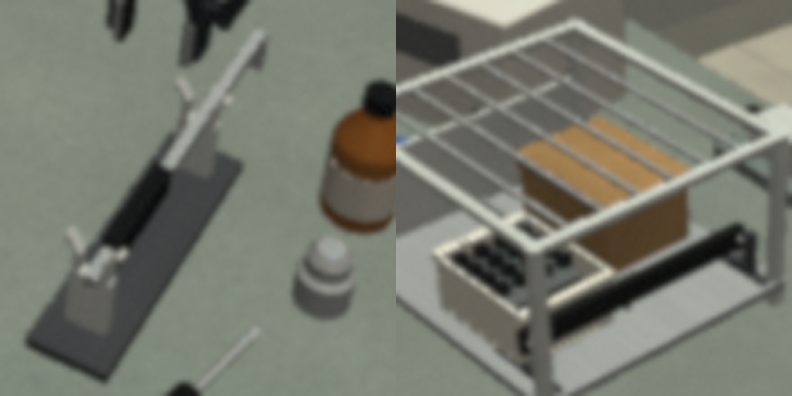

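View pics/t12b.png

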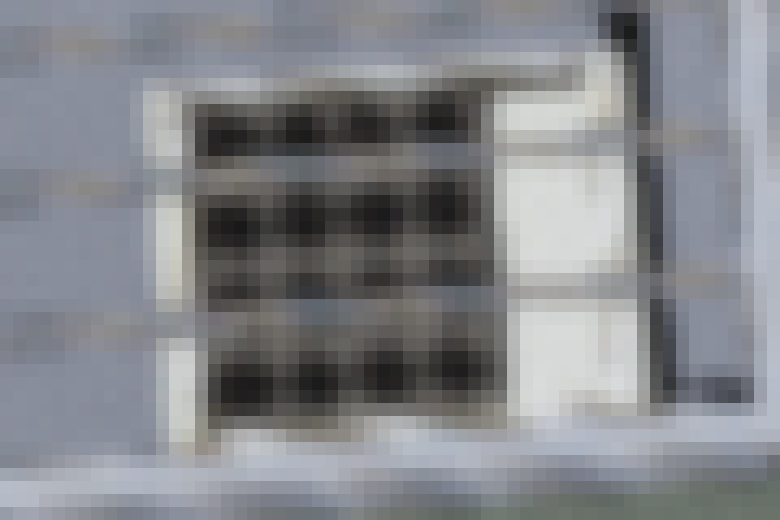

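```bash
python3 -c "
from cell import ctrl
print(ctrl.finish_job())"
```

```text
the job is handed in; nothing more can be done
None
```

I drew the tote onto the buffer bar with the hook, unhooked, laid the hook back in its rest, and handed the job in at about 30 s of the 67 s. No verdict was reported.

- **Pull:** The tote slid with about 1–2 N on the wrist and met the bar with the handle at y ≈ −81 mm. I raised the pull to a steady 10.0 N at the wrist and held it for over 1 s. Less the sliding friction, I estimate 8–9 N on the bar. The highest wrist reading during the pull was about 10 N, against the 18 N limit.
- **Unhooking:** I eased the pull off slowly and moved the prong clear of the wall. The tote sprang back by at most about 1 mm as the load came off. It did not move between the first picture after release and the last one.
- **Tote and carton:** The last pictures show the tote level and square with its lip over the bar, and the carton and bystanders look undisturbed.
- **Hook:** It lies in both forks, prong down. Its handle measured within about 5 mm of where it was at the start (483, −348 then; 480, −353 at the end). The gripper is open and clear about 180 mm above it.

**Not checked:** I could not measure the force still on the bar after unhooking. That the tote is still bearing on it rests on friction holding it there and on the unchanged pictures.

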